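# Set an option switch under a bayonet cover

## Robot

A 6-joint arm with a two-finger parallel gripper is mounted at the origin on a cart in front of the work surface, level with it; the furniture and walls round the work are solid. World frame = base frame: x ahead of the robot, y to its left, z up, the work surface at z = 0. Lengths are in m, angles in rad, forces in N, time in s.
With the tool pointing down it reaches from about 0.3 to 0.875 m from the base axis. Payload 6.4 kg.
Tool frame: the origin (TCP) lies midway between the tips of the shut fingers; the grasp point (between the pads) lies 19 mm behind it; z points along the fingers, y is the line along which they close (so a half turn about z gives the same grasp; the last joint's range is limited). The gripper opens to 85 mm and grips with 20 to 120 N. Pads are 22 mm wide; open, the fingers measure 114 mm over their backs; the gripper's body (76 mm by 85 mm) begins 54 mm behind the grasp point. The pads swing forward as they close: fully open they stand 13 mm farther back than shut.
Start: joints at [0.924, 0.181, 1.607, -0, 1.354, -0.206], TCP at [0.245, 0.52, 0.231] pointing down, gripper open.
Joint ranges: [-2.99, 2.99], [-0.89, 2.07], [0.3, 2.58], [-1.14, 4.28], [0, 2.63], [-3.12, 3.12]. Speed limits (rad/s): [2.57, 2.57, 3.01, 3.14, 3.14, 3.14].

## Interface

Orientations are given as a unit quaternion [w, x, y, z].
In Python, from bench import ctrl gives the robot as it stands. The module is installed in compiled form; this text tells all that it offers.
- The arm moves only by the tool move_arm, never from a script. Its argument "plan" is one flat list of numbers, 6 for each row, row after row: the shift along the world's x, y, z in units of 50 mm (1.0 is 50 mm), then the turn, a rotation vector about the world's x, y, z in rad. A call has 1 to 10 rows; each row is the pose to reach, as a shift and turn from the pose commanded when the call began; what a row does not reach only later rows make up. A row lasts 1/8 s, in which the tool goes at most 62.5 mm and 10.7 degrees, less where a joint would pass 70% of its speed; a pose out of reach is approached as far as the arm can. A call with a gripper value outside its range is refused whole. "grip" is the finger opening in mm, from 0 to 85.4, set as the call begins (left out, the last holds). The fingers move at their own pace and stop on an object; the grip force is fixed at half the most. Time passes only in rows, so rows that repeat a pose let the fingers close. It gives the time, the measured TCP pose, the force, the opening and the grip force at its end, in the units of the state.
- ctrl.get_obs(): the state, without advancing time (a new reading comes with each control period).
- ctrl.camera(name): name is "scene" or "top"; returns a dict with "pixels" (420x560x3 uint8, red, green, blue), "fx", "fy", "cx", "cy" (pixels), "origin" and "attitude" of the camera in the world. Camera axes: x right, y down, z forward; pixel columns grow to the right and rows downward; lengths in m; the calibration is good to about 2 mm. A picture is of the moment at which its call begins. There is no depth.
- ctrl.hand_in(): hands the job in; it is judged then, once.
The state is a dict: "time_s": time; "q": joint angles; "dq": joint speeds; "joint_efforts": joint torques, N m; "eef_pos": TCP position; "eef_rot": TCP orientation; "wrist_force": force on the tool from outside, world axes, zero at the start; "torque": the same for the moment, N m; "opening": opening from 0.0 (shut) to 1.0 (fully open); "grasp_force": force on a finger pad.
Only numpy, scipy, OpenCV 4.12 (cv2) and the standard library are available. Lean on these libraries where they do the work, as an engineer would, in place of code of your own. Each camera call takes 0.05 s, during which the arm holds its last target. There are 200 camera calls.

## Task

Turn the light controller's bayonet cover until its lugs come to the slots, lift it off and stand it upright on the rubber mat; then draw the stylus out of its holder, lay it on the mat and take it again by the handle. With the stylus's tip, under the guard bar, flip the lever that stands straight behind the upright fin fully over to the back, leaving the other three levers as they are and keeping the gripper itself off the controller. Finish with the stylus lying on the mat beside the upright cover, and disturb nothing else on the bench.

Things in the scene. Friction and masses are not known exactly. Their poses are not given: they have to be found in the camera images.
- controller: grey light controller, fixed; housing from 90 mm in front (-x) to 62 mm behind its origin and 62 mm to each side, flat deck 40 mm above the bench. Origin: on the bench, on the axis of the bayonet ring; x runs from guard bar over the levers to the back. Four levers stand in a row along y inside the ring, under the cover. Left or right of the mat
- ring_slot (a point): one of the two slots (at +y and -y of the controller, 21 mm wide) in the lip of the bayonet ring, 49 mm from its axis; the ring stands 10 mm above the deck and is 112 mm across; elsewhere its lip holds the cover's lugs down
- guard_bar (a point): centre of the guard bar in front of the ring (controller x = -67 mm), a steel bar along y on two posts: 8 mm thick, underside 36 mm and top 43 mm above the deck, 84 mm clear between the posts. The stylus passes under it and over the ring
- cover_bar (a point): centre of the grip bar (62 mm long in y, 12 mm wide, 26 mm high) on top of the loose 150 g cover, an aluminium cap 80 mm across, 46 mm high. On the cover's axis, 59 mm above its rim; 99 mm above the bench while on. It starts turned 0.6 to 1.2 rad anticlockwise (seen from above) from the way out, and turns very lightly
- cover_lug (a point): one of the cover's two lugs, at its rim below the ends of the bar (+y and -y of the cover), 12 mm wide, reaching 50 mm from the axis. When the bar lies along the controller's y axis (within 0.07 rad) the lugs are in the slots and the cover lifts straight up; it covers the levers to 46 mm above the deck
- mat: dark rubber mat fixed on the bench, 220 mm (x) by 240 mm (y), 3 mm thick, kept clear; origin under its centre, on the bench
- holder: aluminium stylus holder, fixed, 31 mm wide (y), 48 mm high, from x = -30 to +90 mm of its origin (on the bench); channel along x, open at its -x end, floor 20 mm above the bench. The stylus's handle lies in it with 1.5 mm spare each side. On the other side of the mat from the controller
- holder_roof (a point): centre of the underside of the roof over the last 45 mm of the channel (holder x = 40 to 85 mm), 43 mm above the bench, 3 mm above the handle; the channel is open above in front of it, so the stylus must be drawn at least 50 mm to -x of the holder before it is lifted
- stylus_mid (a point): centre of the black handle (90 mm long in x, 16 mm wide, 20 mm high) of the loose 70 g stylus, which lies along the holder. From the handle's -x end a round steel shank, 8 mm thick, goes on 75 mm to the tip: 165 mm in all. In the holder its axis is 30 mm above the bench and the front 52 mm of the shank stand out
- stylus_tip (a point): end of the stylus's rounded tip, on its axis, 120 mm to -x of stylus_mid; the centre of mass lies in the handle, about 105 mm from the tip
- mark_fin: upright dark steel fin, 16 mm long, 6 mm wide, 13 mm high, on the deck 81 mm in front of the ring's axis (controller x = -81 mm), straight in front of the lever that is to be flipped; the other three levers have a flat round disc (10 mm across, 2 mm high) there instead. Origin under its centre
- lever_1 (a joint): angle of lever 1 (at y = +24 mm of the controller), about its y axis: near 0 leaning to the front (-x, off), 0.9 leaning to the back (+x, fully over). It stays where it is left; about 2 N at mid height moves it.
- lever_1_tip (a point): free end of lever 1: a paddle 9 mm wide (y), 5 mm thick, 24 mm from its pivot to this point; the pivot is 50 mm above the bench at x = 0 of the controller. Levers stand 16 mm apart. Upright it would reach 75 mm above the bench.
- lever_2 (a joint): angle of lever 2 (at y = +8 mm of the controller), about its y axis: near 0 leaning to the front (-x, off), 0.9 leaning to the back (+x, fully over). It stays where it is left; about 2 N at mid height moves it.
- lever_2_tip (a point): free end of lever 2: a paddle 9 mm wide (y), 5 mm thick, 24 mm from its pivot to this point; the pivot is 50 mm above the bench at x = 0 of the controller. Levers stand 16 mm apart. Upright it would reach 75 mm above the bench.
- lever_3 (a joint): angle of lever 3 (at y = -8 mm of the controller), about its y axis: near 0 leaning to the front (-x, off), 0.9 leaning to the back (+x, fully over). It stays where it is left; about 2 N at mid height moves it.
- lever_3_tip (a point): free end of lever 3: a paddle 9 mm wide (y), 5 mm thick, 24 mm from its pivot to this point; the pivot is 50 mm above the bench at x = 0 of the controller. Levers stand 16 mm apart. Upright it would reach 75 mm above the bench.
- lever_4 (a joint): angle of lever 4 (at y = -24 mm of the controller), about its y axis: near 0 leaning to the front (-x, off), 0.9 leaning to the back (+x, fully over). It stays where it is left; about 2 N at mid height moves it.
- lever_4_tip (a point): free end of lever 4: a paddle 9 mm wide (y), 5 mm thick, 24 mm from its pivot to this point; the pivot is 50 mm above the bench at x = 0 of the controller. Levers stand 16 mm apart. Upright it would reach 75 mm above the bench.
- cleaner_bottle: bystander, loose: white spray bottle, 39 mm thick, 122 mm tall, standing behind the controller; origin under its centre
- vial: bystander, loose: small screw-cap vial, 26 mm thick, 52 mm tall, standing beside the controller on its -y side; origin under its centre
- stamp: bystander, loose: hand stamp, 24 x 34 mm, 60 mm tall, standing beside the holder on its +y side; origin under its centre
- plug_gauge: bystander, loose: steel plug gauge, 84 mm long, 15 mm thick, lying beside the holder on its -y side, along the holder; origin under its centre
Mind the look-alikes: they are no part of the job. There is more than one size of the part that bears stylus_mid; the job needs the larger.

How it is judged:
By the outcome, as a careful person would: the job done as asked, in the order asked, and still so for the second after the job is handed in, with the robot touching nothing.
It also fails if it takes over 72 s, if anything falls off the work surface, if the arm or the gripper's body presses on something with over 40 N, if the wrist force passes 120 N, or if a joint passes its speed limit or range.

## Working session

There is one attempt and no reset: what is moved stays moved. The work goes in short steps, Python scripts to look and compute and a tool call to move; the robot and the scene stay as the last step left them, time stands still between calls to the robot, and variables do not carry over. Pictures are saved under pics/ and viewed, at most 10 in all, crops included, and the job is handed in when it is done.

Besides the shell and the picture viewer there is one more tool, called after ">>>" as name(argument=value, ...), one argument or row to a line, values as JSON. move_arm: Moves the arm, as the interface text tells. Its arguments: {"type":"object","properties":{"plan":{"type":"array"},"grip":{"type":"number"}},"required":["plan"]}

```bash
mkdir -p pics; cat > h.py <<'E'
import numpy as np, cv2
from bench import ctrl
from scipy.spatial.transform import Rotation as R
def shot(n,f=None):
    c=ctrl.camera(n)
    if f: cv2.imwrite(f,c["pixels"][:,:,::-1])
    return c
def rot(c):
    a=np.array(c["attitude"],float)
    return a if a.shape==(3,3) else R.from_quat(a,scalar_first=True).as_matrix()
def ray(c,u,v):
    return np.array(c["origin"]),rot(c)@np.array([(u-c["cx"])/c["fx"],(v-c["cy"])/c["fy"],1])
def onz(c,u,v,z):
    o,d=ray(c,u,v); return o+d*(z-o[2])/d[2]
def tri(c1,p1,c2,p2):
    o1,d1=ray(c1,*p1);o2,d2=ray(c2,*p2)
    s=np.linalg.lstsq(np.c_[d1,-d2],o2-o1,rcond=None)[0]
    a,b=o1+s[0]*d1,o2+s[1]*d2
    return (a+b)/2,np.linalg.norm(a-b)
def proj(c,p):
    q=rot(c).T@(np.array(p)-c["origin"]); return [c["fx"]*q[0]/q[2]+c["cx"],c["fy"]*q[1]/q[2]+c["cy"]]
E
python3 - <<'E'
from h import *
o=ctrl.get_obs(); print({k:np.round(v,3) for k,v in o.items()})
for n in("scene","top"):
    c=shot(n,f"pics/{n}0.png"); print(n,c["fx"],c["cx"],c["cy"],c["origin"],np.round(c["attitude"],4))
E
```

```text
{'time_s': np.float64(0.0), 'q': array([ 0.924,  0.182,  1.608, -0.   ,  1.354, -0.206]), 'dq': array([ 0.   , -0.   ,  0.   ,  0.   , -0.001, -0.002]), 'joint_efforts': array([-2.0000e-03, -4.4488e+01, -3.5133e+01, -1.0000e-03,  9.0000e-03,
        0.0000e+00]), 'eef_pos': array([0.245, 0.52 , 0.23 ]), 'eef_rot': array([-0.   ,  0.219,  0.976, -0.001]), 'wrist_force': array([-0.236, -0.152,  0.391]), 'torque': array([-0.014, -0.021,  0.053]), 'grasp_force': np.float64(0.0), 'opening': np.float64(1.0)}
scene 411.51319056876173 276.66933789531475 207.68373324861045 [ 0.12235235 -0.63643841  0.78165553] [-0.3895  0.8551 -0.3158  0.1319]
top 427.44274011441615 275.59014367126156 209.80281072391443 [ 0.45294659 -0.02829391  1.18612081] [-0.0684  0.7131 -0.6959  0.0498]
```

View pics/scene0.png

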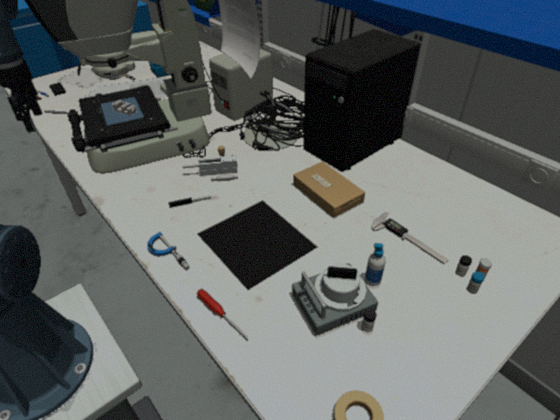

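View pics/top0.png

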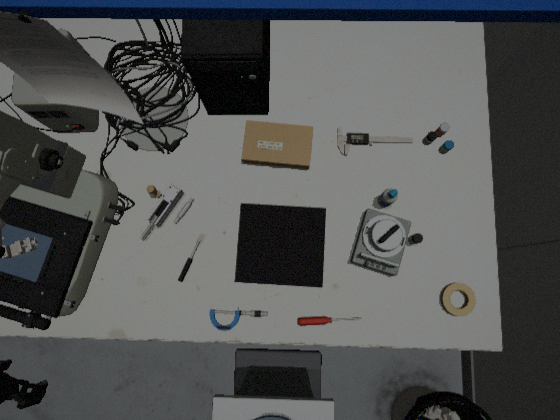

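The scene shows the controller at about (335,295) and the holder at about (212,165). In the top view the controller is at about (382,240) and the holder at (165,210). A second black-handled stylus lies loose at (190,258), which I take to be the look-alike. I'll enlarge these areas next.

```bash
python3 - <<'E'
from h import *
def crop(n,x,y,w=80,h=60):
    p=cv2.imread(f"pics/{n}0.png")[y:y+h,x:x+w]
    p=cv2.resize(p,(400,300),interpolation=cv2.INTER_CUBIC)
    p=np.clip(255*(p/255.)**.7,0,255).astype(np.uint8)
    for i in range(0,w,10): cv2.putText(p,str(x+i),(i*5,8),0,.3,(0,0,255),1); cv2.line(p,(i*5,9),(i*5,13),(0,0,255),1)
    for i in range(10,h,10): cv2.putText(p,str(y+i),(0,i*5+3),0,.3,(0,0,255),1)
    return p
im=np.vstack([np.hstack([crop("top",342,200,90,68)[:, :],crop("top",130,178)]),np.hstack([crop("scene",285,255,100,75),crop("scene",172,138)])])
E
cat > crop.py <<'E'
from h import *
def crop(im,x,y,s=5,w=80,h=60,g=.6):
    p=cv2.resize(im[y:y+h,x:x+w],None,fx=s,fy=s,interpolation=cv2.INTER_CUBIC)
    p=np.clip(255*(p/255.)**g,0,255).astype(np.uint8)
    for i in range(0,w,10): cv2.putText(p,str(x+i),(i*s,8),0,.3,(0,0,255),1); cv2.line(p,(i*s,9),(i*s,13),(0,0,255),1)
    for i in range(10,h,10): cv2.putText(p,str(y+i),(0,i*s+3),0,.3,(0,0,255),1)
    return p
E
python3 - <<'E'
from crop import *
t=cv2.imread("pics/top0.png");s=cv2.imread("pics/scene0.png")
im=np.vstack([np.hstack([crop(t,345,205),crop(t,130,178)]),np.hstack([crop(s,288,257,4,100,75),crop(s,172,138)])])
cv2.imwrite("pics/z1.png",im)
E
```

```text
(no output)
```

View pics/z1.png

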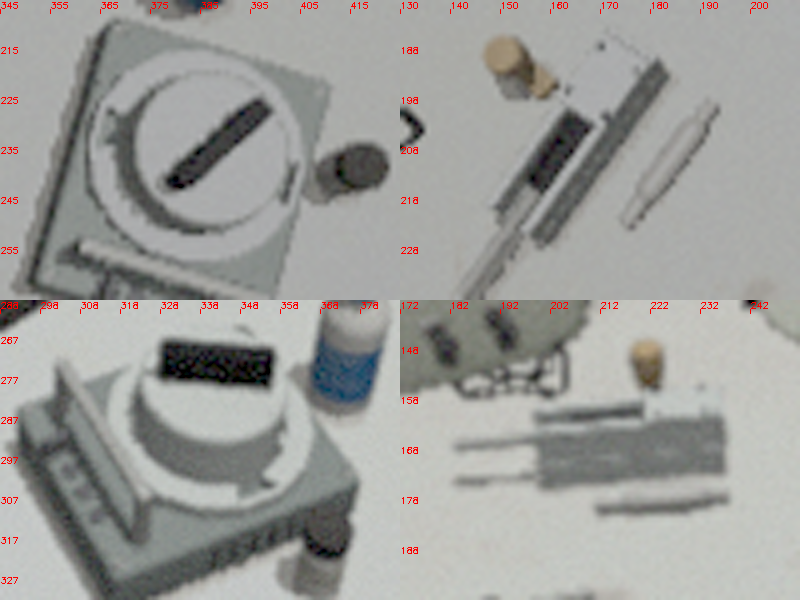

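The bar runs from about (369,242) to (398,224) in the top view. The ring slots show at about (401,240) and (366,230). The stylus handle is exposed at (155-168,200-216). Next I'll measure with masks and look more closely at the fin and the walls.

```bash
python3 - <<'E'
from crop import *
T=shot("top");S=shot("scene")
t=T["pixels"].astype(int);s=S["pixels"].astype(int)
def blob(im,thr,x0,y0,x1,y1):
    m=np.zeros(im.shape[:2],np.uint8); m[y0:y1,x0:x1]=(im[y0:y1,x0:x1].max(2)<thr)
    n,l,st,c=cv2.connectedComponentsWithStats(m); k=1+np.argmax(st[1:,4])
    pts=np.argwhere(l==k)[:,::-1].astype(np.float32)
    return pts,cv2.minAreaRect(pts)
p,r=blob(t,45,225,195,335,295); bx=cv2.boxPoints(r)
w=np.array([onz(T,*q,.003) for q in bx]); print("mat",r,"\n",w.round(4),"c",w.mean(0).round(4))
for n,C,im,b in(("top",T,t,(360,215,405,250)),("scene",S,s,(320,262,362,284))):
    for thr in (50,80):
        p,r=blob(im,thr,*b); print(n,"bar",thr,len(p),np.round(r[0],1),np.round(r[1],1),round(r[2],1))
        bx=cv2.boxPoints(r); print(bx.round(1).tolist())
        print(np.array([onz(C,*q,.112) for q in bx]).round(3).tolist())
# ring: bright inside controller (top)
print("colours deck",t[222,360],t[214,372],"ring",t[222,372],"bench",t[300,380], "cap", t[225,380])
T8=T["pixels"][:,:,::-1];S8=S["pixels"][:,:,::-1]
im=np.vstack([np.hstack([crop(T8,340,240,8,50,37),crop(T8,143,182,8,50,37)]),np.hstack([crop(S8,290,265,8,50,37),crop(S8,195,148,8,50,37)])])
cv2.imwrite("pics/z2.png",im)
E
```

```text
mat ((280.5362243652344, 244.8844757080078), (87.02603149414062, 78.51134490966797), 3.3664605617523193) 
 [[ 0.4511  0.112   0.003 ]
 [ 0.6694  0.1082  0.003 ]
 [ 0.6602 -0.1364  0.003 ]
 [ 0.4436 -0.1253  0.003 ]] c [ 0.5561 -0.0104  0.003 ]
top bar 50 116 [388.1 233.6] [ 4.7 24.9] 48.8
[[377.1000061035156, 240.0], [395.8999938964844, 223.60000610351562], [399.0, 227.10000610351562], [380.20001220703125, 243.5]]
[[0.563, -0.254, 0.112], [0.606, -0.301, 0.112], [0.597, -0.309, 0.112], [0.554, -0.262, 0.112]]
top bar 80 137 [387.8 233.7] [ 5.6 25.6] 48.0
[[376.3999938964844, 240.1999969482422], [395.5, 223.10000610351562], [399.20001220703125, 227.1999969482422], [380.1000061035156, 244.39999389648438]]
[[0.563, -0.252, 0.112], [0.607, -0.3, 0.112], [0.597, -0.31, 0.112], [0.552, -0.261, 0.112]]
scene bar 50 267 [341.5 272.5] [28.6  9.4] 5.0
[[326.79998779296875, 276.0], [327.6000061035156, 266.6000061035156], [356.20001220703125, 269.1000061035156], [355.3999938964844, 278.5]]
[[0.54, -0.278, 0.112], [0.56, -0.262, 0.112], [0.6, -0.305, 0.112], [0.58, -0.321, 0.112]]
scene bar 80 302 [341.6 272.7] [29.1 10.6] 4.6
[[326.70001220703125, 276.79998779296875], [327.5, 266.20001220703125], [356.5, 268.6000061035156], [355.70001220703125, 279.1000061035156]]
[[0.539, -0.279, 0.112], [0.56, -0.261, 0.112], [0.601, -0.305, 0.112], [0.579, -0.322, 0.112]]
colours deck [79 79 77] [90 97 92] ring [133 134 135] bench [131 132 129] cap [132 133 134]
```

View pics/z2.png

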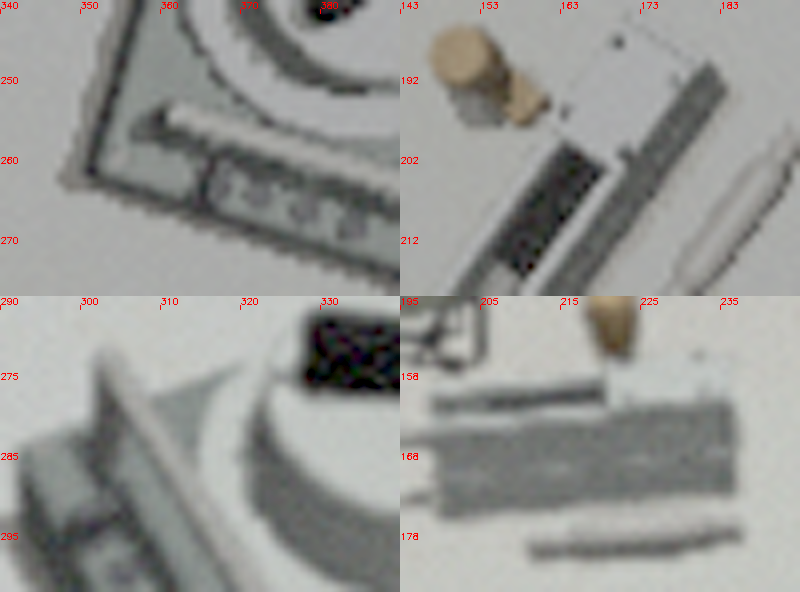

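The fin is the dark bar farthest left in the top view, at about (366,262). The three discs sit to its right, at about (371,263), (377,266) and (383,268), so the target is lever 1 at y = +24 mm. The holder walls stand as high as its roof, so the stylus has to be drawn out by the shank. One last numeric measurement before I move.

```bash
python3 - <<'E'
from h import *
T=shot("top");S=shot("scene")
t=T["pixels"].astype(int)
# bar triangulation: far upper edge ends
for a,b in (((376.4,240.2),(327.5,266.2)),((395.5,223.1),(356.5,268.6))):
    p,e=tri(T,a,S,b); print("bar edge",p.round(4),round(e,4))
bc=np.mean([onz(T,*q,.112) for q in [(376.4,240.2),(395.5,223.1),(399.2,227.2),(380.1,244.4)]],0); print("barc",bc.round(4))
# ring
g=t.mean(2); m=(g>112).astype(np.uint8); m[:205]=0; m[275:]=0; m[:,:350]=0; m[:,420:]=0
m=cv2.morphologyEx(m,cv2.MORPH_OPEN,np.ones((2,2),np.uint8))
n,l,st,c=cv2.connectedComponentsWithStats(m,connectivity=4)
for k in range(1,n):
    if st[k,4]>60: print(k,st[k],c[k].round(1))
k=l[222,372]
if k:
    pts=np.argwhere(l==k)[:,::-1].astype(np.float32); e=cv2.fitEllipse(cv2.convexHull(pts)); print("ring",e,onz(T,*e[0],.05).round(4))
bl,br,fl=[onz(T,*q,.04) for q in((366.6,209.4),(411,222.6),(351,262))]
print("deck",bl.round(4),br.round(4),fl.round(4),np.linalg.norm(bl-br),np.linalg.norm(bl-fl))
ax=br-bl; ay=bl-fl; print("yaw",np.arctan2(ax[1],ax[0])+np.pi/2,np.arctan2(ay[1],ay[0]))
s1,s2=[onz(T,*q,.05) for q in((401,240.5),(366,230))]; d=s2-s1; print("slots",s1.round(4),s2.round(4),((s1+s2)/2).round(4),np.linalg.norm(d),np.arctan2(d[1],d[0])-np.pi/2)
# handle
m=np.zeros(g.shape,np.uint8); m[195:220,150:172]=(t[195:220,150:172].max(2)<75)
n,l,st,c=cv2.connectedComponentsWithStats(m); k=1+np.argmax(st[1:,4]); pts=np.argwhere(l==k)[:,::-1].astype(np.float32)
r=cv2.minAreaRect(pts); bx=cv2.boxPoints(r); print("handle",r); w=np.array([onz(T,*q,.04) for q in bx]); print(w.round(4).tolist(), w.mean(0).round(4))
print(np.round(g[224:250:2,130:165]).astype(int))
s=S["pixels"].mean(2); print(np.round(s[160:180,178:204]).astype(int))
E
```

```text
bar edge [ 0.5647 -0.2549  0.1031] 0.0028
bar edge [ 0.6073 -0.3017  0.1048] 0.0018
barc [ 0.5797 -0.2808  0.112 ]
1 [351 206  70  44 996] [387.  217.4]
2 [364 216  43  42 937] [386.3 236.2]
3 [399 244  22  32 556] [411.2 261.5]
8 [351 265  30  11 191] [361.7 271.7]
ring ((384.92864990234375, 236.64459228515625), (41.29740524291992, 43.0750617980957), 136.12081909179688) [ 0.5789 -0.2877  0.05  ]
deck [ 0.6529 -0.2418  0.04  ] [ 0.6196 -0.3601  0.04  ] [ 0.5103 -0.1994  0.04  ] 0.12292367728300896 0.14877790710661234
yaw -0.27464180189127796 -0.28943512483604616
slots [ 0.5697 -0.3297  0.05  ] [ 0.5955 -0.2379  0.05  ] [ 0.5826 -0.2838  0.05  ] 0.09542697255478463 -0.27377702840993945
handle ((158.55946350097656, 210.54324340820312), (6.543410301208496, 23.747432708740234), 36.02737045288086)
[[0.6153, 0.3498, 0.04], [0.6695, 0.3152, 0.04], [0.6591, 0.2998, 0.04], [0.6051, 0.3345, 0.04]] [0.6372 0.3248 0.04  ]
[[129 131 132 132 130 132 130 130 128 133 130 129 130 131 132 131 130 132
  132 112 101 101  85  72  93 101  61  44  42  53  52  47 106 117 127]
 [129 128 130 129 130 131 133 1
[... 3190 characters left out ...]
21 120 113
   89  85  87 100  81  68  58  70]
 [163 159 163 160 133 104  89  90  83  82  83  95 125 131 131 128 131 128
  126 129 122  99  75  60  59  69]
 [163 162 157 163 150 134 131 125 127 128 130 143 151 158 159 159 158 152
  160 158 153 118  88  84  79  93]
 [166 165 162 167 162 159 156 158 157 161 164 161 167 163 162 161 162 165
  163 166 162 153 132 131 131 134]
 [165 162 163 167 168 163 165 164 169 165 167 163 165 165 163 162 166 164
  166 165 163 164 160 160 158 160]
 [166 162 164 165 165 164 161 164 163 163 160 160 161 162 161 163 160 166
  165 164 164 164 164 163 162 166]
 [163 168 164 164 165 163 163 166 165 165 166 166 164 161 164 162 163 159
  159 164 163 165 167 163 165 163]]
```

Measured values:

| Item | Position (m) | Yaw (rad) |
|---|---|---|
| Controller | (0.579, -0.284) | -0.278 |
| Cover bar | (0.580, -0.282) | 0.738 |

The cover needs a turn of about -1.02 rad. Moving above it now.

>>> move_arm(
  plan=[6.7, -16, -1, 0, 0, -0.39, 6.7, -16, -1, 0, 0, -0.39, 6.7, -16, -1, 0, 0, -0.39, 6.7, -16, -1, 0, 0, -0.39, 6.7, -16, -1, 0, 0, -0.39, 6.7, -16, -1, 0, 0, -0.39, 6.7, -16, -1, 0, 0, -0.39, 6.7, -16, -1, 0, 0, -0.39, 6.7, -16, -1, 0, 0, -0.39, 6.7, -16, -1, 0, 0, -0.39],
  grip=60,
)

```text
time_s: 1.55
eef_pos: [0.4869, -0.0576, 0.1955]
eef_rot: [0.0, 0.404, 0.915, 0.0]
wrist_force: [1.2, 0.5, 0.4]
opening: 0.705
grasp_force: 0.0
```

>>> move_arm(
  plan=[1.88, -4.53, -0.9, 0, 0, 0, 1.88, -4.53, -0.9, 0, 0, 0, 1.88, -4.53, -0.9, 0, 0, 0, 1.88, -4.53, -0.9, 0, 0, 0, 1.88, -4.53, -0.9, 0, 0, 0, 1.88, -4.53, -0.9, 0, 0, 0, 1.88, -4.53, -1.5, 0, 0, 0, 1.88, -4.53, -2.06, 0, 0, 0, 1.88, -4.53, -2.06, 0, 0, 0],
)

```text
time_s: 2.68
eef_pos: [0.5788, -0.2794, 0.0907]
eef_rot: [-0.002, 0.403, 0.915, 0.001]
wrist_force: [-1.1, -0.4, -0.3]
opening: 0.702
grasp_force: 0.0
```

>>> move_arm(
  plan=[0, 0, 0, 0, 0, 0, 0, 0, 0, 0, 0, 0, 0, 0, 0, 0, 0, 0, 0, 0, 0, 0, 0, 0, 0, 0, 0, 0, 0, 0],
  grip=5,
)

```text
time_s: 3.3
eef_pos: [0.5808, -0.2826, 0.0937]
eef_rot: [0.001, 0.404, 0.915, -0.0]
wrist_force: [-2.2, -0.5, 6.5]
opening: 0.124
grasp_force: 63.7
```

>>> move_arm(
  plan=[0, 0, 0.05, 0, 0, -0.15, 0, 0, 0.05, 0, 0, -0.32, 0, 0, 0.05, 0, 0, -0.49, 0, 0, 0.05, 0, 0, -0.66, 0, 0, 0.05, 0, 0, -0.83, 0, 0, 0.05, 0, 0, -0.95, 0, 0, 0.05, 0, 0, -1.016, 0, 0, 0.05, 0, 0, -1.016],
)

```text
time_s: 4.3
eef_pos: [0.5802, -0.2819, 0.0945]
eef_rot: [-0.0, 0.798, 0.603, 0.0]
wrist_force: [0.7, -0.4, -2.4]
opening: 0.121
grasp_force: 62.7
```

```bash
python3 - <<'E'
from h import *
o=ctrl.get_obs(); print({k:np.round(o[k],3) for k in("q","eef_pos","eef_rot","wrist_force","torque","opening")})
E
```

```text
{'q': array([-0.636,  0.475,  1.519,  0.   ,  1.147, -0.361]), 'eef_pos': array([ 0.58 , -0.282,  0.094]), 'eef_rot': array([-0.   ,  0.798,  0.603,  0.   ]), 'wrist_force': array([ 0.693, -0.383, -2.42 ]), 'torque': array([-0.027, -0.142,  0.006]), 'opening': np.float64(0.121)}
```

>>> move_arm(
  plan=[0, 0, 0.08, 0, 0, 0, 0, 0, 0.16, 0, 0, 0, 0, 0, 0.24, 0, 0, 0],
)

```text
time_s: 4.68
eef_pos: [0.5804, -0.2819, 0.1073]
eef_rot: [-0.0, 0.798, 0.603, 0.0]
wrist_force: [-0.2, 0.1, -1.5]
opening: 0.125
grasp_force: 62.7
```

>>> move_arm(
  plan=[0, 0, 0.7, 0, 0, 0, 0, 0, 1.4, 0, 0, 0, 0.25, 1.1, 1.5, 0, 0, 0, 0.5, 2.2, 1.5, 0, 0, 0, 0.5, 3.3, 1.3, 0, 0, 0, 0.5, 4.14, 0.6, 0, 0, 0, 0.5, 4.14, -0.3, 0, 0, 0, 0.5, 4.14, -0.7, 0, 0, 0, 0.5, 4.14, -0.85, 0, 0, 0, 0.5, 4.14, -0.85, 0, 0, 0],
)

```text
time_s: 5.92
eef_pos: [0.606, -0.0759, 0.0651]
eef_rot: [0.0, 0.798, 0.603, 0.0]
wrist_force: [-1.2, -0.5, -1.1]
opening: 0.123
grasp_force: 62.6
```

>>> move_arm(
  plan=[0, 0, -0.06, 0, 0, 0, 0, 0, -0.12, 0, 0, 0, 0, 0, -0.12, 0, 0, 0],
)

```text
time_s: 6.3
eef_pos: [0.6054, -0.0751, 0.0585]
eef_rot: [0.0, 0.798, 0.603, 0.0]
wrist_force: [0.4, -0.0, -1.4]
opening: 0.123
grasp_force: 62.6
```

>>> move_arm(
  plan=[0, 0, -0.02, 0, 0, 0, 0, 0, -0.04, 0, 0, 0, 0, 0, -0.04, 0, 0, 0],
)

```text
time_s: 6.68
eef_pos: [0.6054, -0.0749, 0.0568]
eef_rot: [0.0, 0.798, 0.603, 0.0]
wrist_force: [-1.3, 0.1, 3.2]
opening: 0.122
grasp_force: 63.2
```

>>> move_arm(
  plan=[0, 0, 0, 0, 0, 0, 0, 0, 0, 0, 0, 0, 0, 0, 0, 0, 0, 0, 0, 0, 0.4, 0, 0, 0, 0, 0, 1.2, 0, 0, 0, 0, 0, 2.4, 0, 0, 0, 0, 2.4, 3.4, 0, 0, 0],
  grip=60,
)

```text
time_s: 7.55
eef_pos: [0.6082, -0.0204, 0.2067]
eef_rot: [0.004, 0.799, 0.601, 0.003]
wrist_force: [1.7, -0.2, 0.4]
opening: 0.702
grasp_force: 0.0
```

```bash
python3 - <<'E'
from crop import *
T=shot("top");S=shot("scene")
T8=T["pixels"][:,:,::-1];S8=S["pixels"][:,:,::-1]
im=np.vstack([np.hstack([crop(T8,345,205),crop(T8,130,190)]),np.hstack([crop(S8,290,257),crop(S8,230,190)])])
cv2.imwrite("pics/z3.png",im)
E
```

```text
(no output)
```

View pics/z3.png

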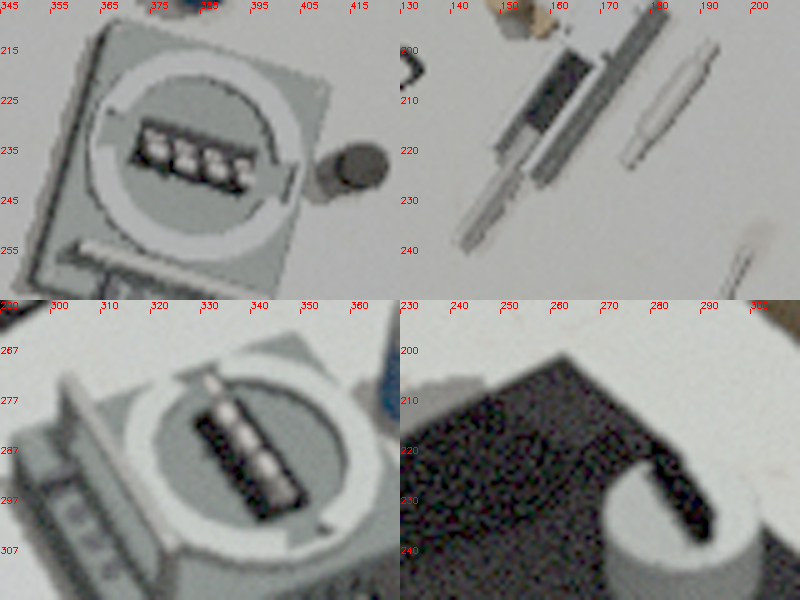

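The cover stands upright on the mat and the lever row is exposed. In the top view the shank's tip is at about (142.5,239.5), running up to about (152,224). Next I'll compute the stylus line from both views.

```bash
python3 - <<'E'
from h import *
T=shot("top");S=shot("scene")
def cents(im,rows,cols,byrow,bg):
    out=[]
    for i in (rows if byrow else cols):
        line=im[i,cols[0]:cols[-1]] if byrow else im[rows[0]:rows[-1],i]
        w=np.clip(bg-8-line,0,None); j=np.arange(len(w))+(cols[0] if byrow else rows[0])
        if w.sum()>20: out.append(((w*j).sum()/w.sum(),i) if byrow else (i,(w*j).sum()/w.sum()))
    return np.array(out)
t=T["pixels"].mean(2);s=S["pixels"].mean(2)
a=cents(t,range(228,238),range(136,160),True,131)
b=cents(s,range(163,171),range(184,196),False,163)
for n,C,p in(("top",T,a),("scene",S,b)):
    w=np.array([onz(C,*q,.030) for q in p]); vx,vy,x0,y0=cv2.fitLine(w[:,:2].astype(np.float32),cv2.DIST_L2,0,.001,.001).ravel()
    print(n,p.round(1).tolist(),"line",x0,y0,"yaw",np.arctan2(vy,vx))
print("tip",tri(T,(142.6,239.5),S,(182.6,166.8)), onz(T,142.6,239.5,.03),onz(S,182.6,166.8,.03))
print("holder front", onz(S,199.,163.5,.048),onz(T,150,206+7,.048), "heights wall", tri(T,(156.5,226.5),S,(199,175.5)))
o=ctrl.get_obs(); print(o["eef_pos"],o["q"].round(3))
E
```

```text
top [[150.5, 228.0], [150.0, 229.0], [148.7, 230.0], [148.2, 231.0], [147.9, 232.0], [147.1, 233.0], [146.3, 234.0], [145.4, 235.0], [144.6, 236.0], [144.4, 237.0]] line 0.57715094 0.35452017 yaw -0.55178005
scene [[184.0, 166.9], [185.0, 166.7], [186.0, 166.6], [187.0, 166.6], [188.0, 166.5], [189.0, 166.5], [190.0, 166.4], [191.0, 166.4], [192.0, 166.2], [193.0, 166.1], [194.0, 165.9], [195.0, 165.7]] line 0.5785277 0.35627708 yaw -0.56601834
tip (array([0.55811367, 0.36436296, 0.03369309]), np.float64(0.0018277263206030187)) [0.55763685 0.36604882 0.03      ] [0.56104882 0.36881214 0.03      ]
holder front [0.59762341 0.32607392 0.048     ] [0.628566   0.34533113 0.048     ] heights wall (array([ 0.59861864,  0.34231523, -0.00784638]), np.float64(0.0006277490238981233))
[ 0.60588985 -0.0164426   0.20245989] [-0.223  0.273  1.556 -0.     1.31   0.051]
```

>>> move_arm(
  plan=[-0.39, 7.3, -1, 0, 0, 1.29, -0.39, 7.3, -1, 0, 0, 1.29, -0.39, 7.3, -1, 0, 0, 1.29, -0.39, 7.3, -1, 0, 0, 1.29, -0.39, 7.3, -1, 0, 0, 1.29, -0.39, 7.3, -1, 0, 0, 1.29, -0.39, 7.3, -1, 0, 0, 1.29, -0.39, 7.3, -1.4, 0, 0, 1.29, -0.39, 7.3, -1.4, 0, 0, 1.29],
  grip=40,
)

```text
time_s: 8.88
eef_pos: [0.5843, 0.3457, 0.1268]
eef_rot: [-0.002, 0.277, 0.961, -0.002]
wrist_force: [-0.8, -0.1, 0.0]
opening: 0.466
grasp_force: 0.0
```

>>> move_arm(
  plan=[0, 0, -0.8, 0, 0, 0, 0, 0, -1.6, 0, 0, 0, 0, 0, -1.6, 0, 0, 0, 0, 0, -1.6, 0, 0, 0],
)

```text
time_s: 9.38
eef_pos: [0.587, 0.3473, 0.0518]
eef_rot: [0.001, 0.276, 0.961, 0.0]
wrist_force: [-0.0, 0.6, 0.6]
opening: 0.471
grasp_force: 0.0
```

```bash
python3 - <<'E'
from crop import *
o=ctrl.get_obs(); print(o["eef_pos"],o["eef_rot"].round(3))
T=shot("top");S=shot("scene")
im=np.hstack([crop(T["pixels"][:,:,::-1],125,195),crop(S["pixels"][:,:,::-1],165,130)])
cv2.imwrite("pics/z4.png",im)
E
```

```text
[0.58696577 0.34732571 0.05178742] [0.001 0.276 0.961 0.   ]
```

View pics/z4.png

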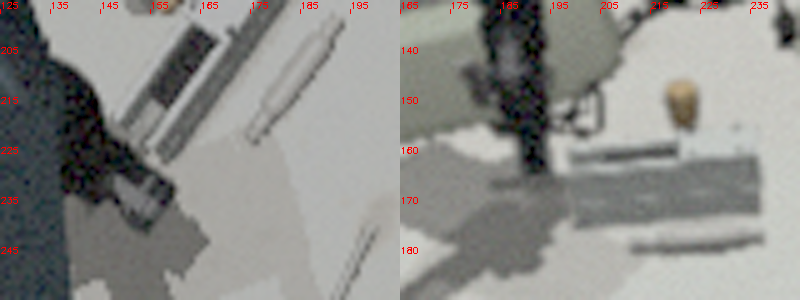

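The gripper is straddling the shank, with the finger at about (190,160) in the scene view, clear of the holder front at about (198,165). Now to lower it and close.

>>> move_arm(
  plan=[0, 0, -0.3, 0, 0, 0, 0, 0, -0.56, 0, 0, 0, 0, 0, -0.56, 0, 0, 0],
)

```text
time_s: 9.85
eef_pos: [0.5842, 0.3471, 0.0201]
eef_rot: [-0.002, 0.275, 0.961, -0.001]
wrist_force: [0.1, -0.3, -0.1]
opening: 0.469
grasp_force: 0.0
```

>>> move_arm(
  plan=[0, 0, 0, 0, 0, 0, 0, 0, 0, 0, 0, 0, 0, 0, 0, 0, 0, 0, 0, 0, 0, 0, 0, 0, 0, 0, 0, 0, 0, 0],
  grip=2,
)

```text
time_s: 10.48
eef_pos: [0.5875, 0.3502, 0.0235]
eef_rot: [0.002, 0.274, 0.962, 0.003]
wrist_force: [4.6, 8.4, -4.6]
opening: 0.061
grasp_force: 58.5
```

>>> move_arm(
  plan=[0.03, 0.05, 0, 0, 0, 0, -0.2, 0.19, 0, 0, 0, 0, -0.42, 0.32, 0, 0, 0, 0, -0.64, 0.46, 0, 0, 0, 0, -0.86, 0.6, 0, 0, 0, 0, -1.08, 0.74, 0, 0, 0, 0, -1.08, 0.74, 0, 0, 0, 0],
)

```text
time_s: 11.35
eef_pos: [0.5297, 0.3857, 0.0221]
eef_rot: [-0.001, 0.274, 0.962, -0.0]
wrist_force: [-1.2, 3.7, 0.6]
opening: 0.06
grasp_force: 59.0
```

>>> move_arm(
  plan=[-0.04, -0.02, 0.2, 0, 0, 0, -0.04, -0.02, 0.5, 0, 0, 0, -0.04, -0.02, 1.0, 0, 0, 0, -0.04, -0.02, 1.8, 0, 0, 0, -0.04, -0.02, 2.6, 0, 0, 0, -0.04, -0.02, 2.6, 0, 0, 0],
)

```text
time_s: 12.1
eef_pos: [0.532, 0.3839, 0.1569]
eef_rot: [0.002, 0.275, 0.961, 0.002]
wrist_force: [0.3, 0.9, -0.2]
opening: 0.059
grasp_force: 59.4
```

```bash
python3 - <<'E'
from crop import *
o=ctrl.get_obs(); print(o["eef_pos"],o["eef_rot"].round(3),o["wrist_force"],o["q"])
T=shot("top");S=shot("scene")
im=np.hstack([crop(T["pixels"][:,:,::-1],115,190),crop(S["pixels"][:,:,::-1],155,110)])
cv2.imwrite("pics/z5.png",im)
E
```

```text
[0.53202912 0.38392043 0.15694068] [0.002 0.275 0.961 0.002] [ 0.3110288   0.92348939 -0.21388945] [ 4.44776594e-01  4.21153583e-01  1.45769784e+00 -4.65743501e-04
  1.25661852e+00 -5.68038138e-01]
```

View pics/z5.png

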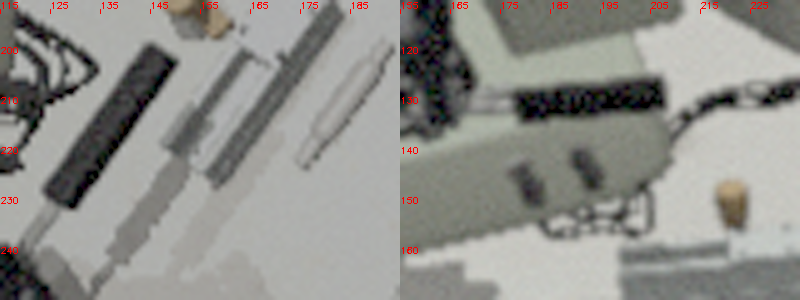

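The stylus is held level by its shank and clear of the holder (handle at about (127-148,200-230) in the top view). Next I'll carry it to the mat and turn the tip toward the back.

>>> move_arm(
  plan=[0.1, -0.5, 0, 0, 0, -0.18, 0.2, -1, 0, 0, 0, -0.36, 0.3, -1.5, 0, 0, 0, -0.54, 0.4, -2, 0, 0, 0, -0.72, 0.5, -2.5, 0, 0, 0, -0.9, 0.6, -3, 0, 0, 0, -1.08, 0.7, -3.5, 0, 0, 0, -1.26, 0.85, -4, 0, 0, 0, -1.44, 1, -4.5, 0, 0, 0, -1.62, 1.1, -5, 0, 0, 0, -1.8],
)

```text
time_s: 13.45
eef_pos: [0.5834, 0.1324, 0.15]
eef_rot: [-0.001, 0.925, 0.379, -0.002]
wrist_force: [0.1, -0.4, -0.2]
opening: 0.065
grasp_force: 59.4
```

>>> move_arm(
  plan=[0.1, -0.5, 0, 0, 0, -0.18, 0.2, -1, 0, 0, 0, -0.36, 0.32, -1.5, 0, 0, 0, -0.54, 0.32, -1.76, 0, 0, 0, -0.72, 0.32, -1.76, -0.7, 0, 0, -0.9, 0.32, -1.76, -1.4, 0, 0, -1.06, 0.32, -1.76, -2, 0, 0, -1.06, 0.32, -1.76, -2.4, 0, 0, -1.06, 0.32, -1.76, -2.7, 0, 0, -1.06, 0.32, -1.76, -2.7, 0, 0, -1.06],
)

```text
time_s: 14.7
eef_pos: [0.5999, 0.0457, 0.0161]
eef_rot: [0.0, 0.991, -0.137, -0.001]
wrist_force: [-0.5, -0.3, -0.6]
opening: 0.059
grasp_force: 59.4
```

>>> move_arm(
  plan=[0, 0, -0.06, 0, 0, 0, 0, 0, -0.12, 0, 0, 0, 0, 0, -0.16, 0, 0, 0, 0, 0, -0.16, 0, 0, 0],
)

```text
time_s: 15.2
eef_pos: [0.6009, 0.0457, 0.0095]
eef_rot: [-0.0, 0.991, -0.137, 0.0]
wrist_force: [-0.2, -0.2, -1.1]
opening: 0.059
grasp_force: 59.4
```

>>> move_arm(
  plan=[0, 0, -0.03, 0, 0, 0, 0, 0, -0.06, 0, 0, 0, 0, 0, -0.08, 0, 0, 0, 0, 0, -0.08, 0, 0, 0],
)

```text
time_s: 15.7
eef_pos: [0.6011, 0.0457, 0.0056]
eef_rot: [-0.0, 0.991, -0.137, 0.0]
wrist_force: [0.3, 0.1, 2.5]
opening: 0.057
grasp_force: 59.7
```

>>> move_arm(
  plan=[0, 0, 0, 0, 0, 0, 0, 0, 0, 0, 0, 0, 0, 0, 0, 0, 0, 0, 0, 0, 0.5, 0, 0, 0, 0, 0, 1.3, 0, 0, 0, -1, 0.28, 1.3, 0, 0, 0, -1.94, 0.55, 1.3, 0, 0, 0, -1.94, 0.55, 1.3, 0, 0, 0],
  grip=42,
)

```text
time_s: 16.7
eef_pos: [0.4994, 0.0744, 0.0692]
eef_rot: [0.0, 0.991, -0.136, -0.002]
wrist_force: [0.7, -0.6, -0.2]
opening: 0.491
grasp_force: 0.0
```

```bash
python3 - <<'E'
from crop import *
o=ctrl.get_obs(); print(o["eef_pos"],o["eef_rot"].round(3),o["wrist_force"])
T=shot("top");S=shot("scene")
im=np.hstack([crop(T["pixels"][:,:,::-1],215,195,4,110,90),crop(S["pixels"][:,:,::-1],200,190,4,90,90)])
cv2.imwrite("pics/z6.png",im)
E
```

```text
[0.49937735 0.07443615 0.06920624] [ 0.     0.991 -0.136 -0.002] [ 0.72384586 -0.64169725 -0.16595221]
```

View pics/z6.png

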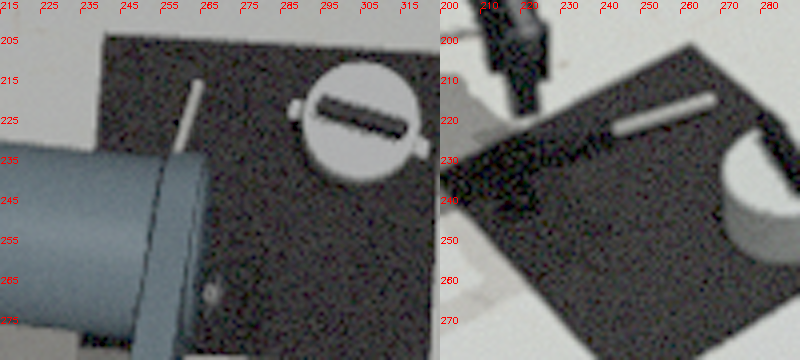

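The stylus lies on the mat, with the shank from about (258,233) to the tip at (262.5,215.5) in the top view. The cover is upright at about (302,225). I'll measure the shank line before regrasping.

```bash
python3 - <<'E'
from h import *
T=shot("top");S=shot("scene")
print("tip",tri(T,(262.7,215.3),S,(266.8,213.8)),onz(T,262.7,215.3,.013),onz(S,266.8,213.8,.013))
for n,C,b in(("top",T,(252,214,268,232)),("scene",S,(242,210,268,226))):
    g=C["pixels"].astype(float).mean(2); x0,y0,x1,y1=b
    m=g[y0:y1,x0:x1]>85; p=np.argwhere(m)[:,::-1]+[x0,y0]
    w=np.array([onz(C,*q,.014) for q in p])[:,:2].astype(np.float32)
    vx,vy,x,y=cv2.fitLine(w,cv2.DIST_L2,0,.001,.001).ravel()
    s=(w-[x,y])@[vx,vy]; print(n,len(p),x,y,np.arctan2(vy,vx),"ends",np.array([x,y])+s.min()*np.array([vx,vy]),np.array([x,y])+s.max()*np.array([vx,vy]))
E
```

```text
tip (array([0.63477484, 0.04093798, 0.01069589]), np.float64(0.00041246413186157274)) [0.63459554 0.04069538 0.013     ] [0.63305598 0.03900349 0.013     ]
top 29 0.6137986 0.042306293 -0.2564872 ends [0.59267646 0.04784586] [0.63526773 0.03667572]
scene 60 0.5985393 0.047318347 -0.35683006 ends [0.5670598  0.05905352] [0.6315107  0.03502701]
```

>>> move_arm(
  plan=[0.08, 0, -0.6, 0, 0, 0, 0.08, 0, -1.1, 0, 0, 0, 0.08, 0, -1.24, 0, 0, 0, 0.08, 0, -1.24, 0, 0, 0],
)

```text
time_s: 17.4
eef_pos: [0.5083, 0.073, 0.0082]
eef_rot: [0.0, 0.991, -0.137, -0.0]
wrist_force: [-0.1, 0.8, -0.1]
opening: 0.492
grasp_force: 0.0
```

>>> move_arm(
  plan=[0, 0, 0, 0, 0, 0, 0, 0, 0, 0, 0, 0, 0, 0, 0, 0, 0, 0, 0, 0, 0, 0, 0, 0, 0, 0, 0, 0, 0, 0],
  grip=8,
)

```text
time_s: 18.02
eef_pos: [0.509, 0.0731, 0.0096]
eef_rot: [-0.0, 0.991, -0.137, 0.001]
wrist_force: [-0.2, -0.6, 7.8]
opening: 0.168
grasp_force: 59.9
```

>>> move_arm(
  plan=[0, 0, 0.5, 0, 0, 0, 0, 0, 1.4, 0, 0, 0, -0.2, -0.3, 2.4, 0, 0, 0, -0.8, -1.3, 2.4, 0, 0, 0, -1.35, -2.3, 2.4, 0, 0, 0, -1.9, -3.3, 2.4, 0, 0, 0, -2.45, -4.3, 2.4, 0, 0, 0, -2.99, -5.2, 2.4, 0, 0, 0, -2.99, -5.39, 2.4, 0, 0, 0, -2.99, -5.39, 2.4, 0, 0, 0],
)

```text
time_s: 19.27
eef_pos: [0.3584, -0.1966, 0.1285]
eef_rot: [-0.0, 0.99, -0.138, 0.0]
wrist_force: [-0.4, -0.0, -0.8]
opening: 0.169
grasp_force: 59.1
```

```bash
python3 - <<'E'
from crop import *
o=ctrl.get_obs(); print(o["eef_pos"],o["eef_rot"].round(4),o["wrist_force"].round(1),o["opening"])
T=shot("top");S=shot("scene")
print("fin top",onz(T,366,261.5,.05),"lever",[onz(T,*q,.072).round(4)[:2].tolist() for q in((376,232.5),(381.5,234.5),(387.5,236.5),(393.5,239))])
O=np.array([.579,-.284]);x=np.array([np.cos(.278),-np.sin(.278)]);y=np.array([-x[1],x[0]])
for n,u,v,z in (("fin",366,261.5,.05),("l1",376,232.5,.072),("l2",381.5,234.5,.072),("l3",387.5,236.5,.072),("l4",393.5,239,.072)):
    d=onz(T,u,v,z)[:2]-O; print(n,(d@x).round(4),(d@y).round(4))
im=np.hstack([crop(T["pixels"][:,:,::-1],330,210,4,100,90),crop(S["pixels"][:,:,::-1],270,240,4,100,90)])
cv2.imwrite("pics/z7.png",im)
E
```

```text
[ 0.35840962 -0.19664319  0.12851885] [-1.000e-04  9.904e-01 -1.381e-01  2.000e-04] [-0.4 -0.  -0.8] 0.16859129964726516
fin top [ 0.51214346 -0.23714262  0.05      ] lever [[0.5868, -0.2597], [0.5819, -0.2739], [0.577, -0.2893], [0.5709, -0.3047]]
fin -0.0771 0.0267
l1 0.0008 0.0255
l2 0.0 0.0106
l3 -0.0004 -0.0056
l4 -0.0021 -0.0221
```

View pics/z7.png

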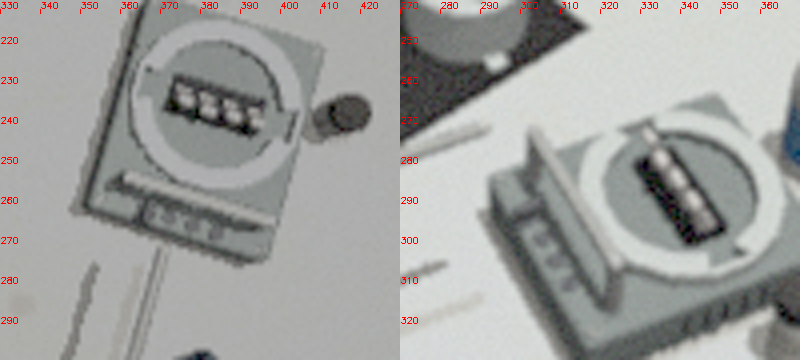

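The tip is at about (371,272) in the top view and (292.5,271) in the scene view, just in front of the housing. The fin sits at about (366,262), in line with the +y lever. I'll triangulate the tip.

```bash
python3 - <<'E'
from h import *
T=shot("top");S=shot("scene")
g=T["pixels"].mean(2).astype(int); s=S["pixels"].mean(2).astype(int)
print(g[266:290:2,358:378]); print(s[262:282,276:298])
O=np.array([.579,-.284]);x=np.array([np.cos(.278),-np.sin(.278)]);y=np.array([-x[1],x[0]])
for a,b in (((371,272),(292.5,271)),((370.5,272.5),(292,271.2))):
    p,e=tri(T,a,S,b); print(p.round(4),e.round(4),((p[:2]-O)@x).round(4),((p[:2]-O)@y).round(4))
E
```

```text
[[ 78  71  60  51  51  46  33  24  16  41  64  74  87  83  78  90  96 101
   51  65]
 [134 133 133 136 125 119  79  76  75  73  55  43  30  31  40  45  59  74
   73  68]
 [134 132 136 137 136 135 135 135 136 125 123  88 105  79  70  58  49  44
   43  35]
 [136 137 135 137 135 136 134 132 135 135  92 101 129 121 136 136 123 119
  119  82]
 [134 135 136 134 136 136 132 135 135 120  78 112 109 112 131 138 134 133
  133 135]
 [136 136 136 135 128 126 126 135 136  82  89 123 102 131 136 133 134 133
  133 134]
 [136 134 136 134 126 121 119 132 123  80 120 103 110 129 133 134 135 135
  132 133]
 [134 134 134 135 122 121 117 133  75  98 121  98 131 132 134 135 135 133
  134 135]
 [135 133 134 123 120 119 132 110  87 123 100 128 135 135 134 136 134 133
  135 135]
 [134 133 120 119 118 128 133  71  93 112 114 133 134 134 133 135 134 134
  135 132]
 [135 136 121 121 120 133  91  83 120 104 129 135 135 134 134 132 134 134
  136 134]
 [136 124 118 118 119 119  83 110 110 111 132 134 134 136 135 132 136 134
  134 134]]
[[ 14  27  28  30  26  27  31  25  24  29  21  17  26  20  25  43  96 149
  173
[... 1177 characters left out ...]
76 175 188 190 193 192 187
  190 189 192 191]
 [139 132 119 110 101 108 125 141 166 176 188 195 191 192 188 190 192 192
  188 191 191 192]
 [113 102 109 119 132 157 176 182 190 195 190 189 192 192 191 191 188 189
  192 193 188 192]
 [121 129 159 175 178 190 191 191 192 191 188 189 189 187 191 188 193 188
  193 191 187 191]
 [174 180 190 191 196 194 191 193 192 192 191 190 192 192 189 193 188 192
  195 194 189 194]
 [190 192 189 194 191 191 190 193 192 190 192 189 191 194 191 188 191 195
  192 191 194 187]
 [189 190 192 191 192 189 192 190 190 189 191 192 188 189 190 196 189 191
  188 191 183 163]]
[ 0.4835 -0.2343  0.1327] 0.0017 -0.1055 0.0216
[ 0.4825 -0.2334  0.1319] 0.0023 -0.1067 0.0222
```

The tip is level with the grip, at y = +22 mm. I'll shift it to the lever line, yaw the stylus +0.19 so the handle passes beside the fin, and lower to an axis height of about 62 mm.

>>> move_arm(
  plan=[-0.04, -0.2, 0, 0, 0, 0.1, -0.074, -0.43, -0.3, 0, 0, 0.19, -0.074, -0.43, -0.9, 0, 0, 0.19, -0.074, -0.43, -1.4, 0, 0, 0.19, -0.074, -0.43, -1.4, 0, 0, 0.19, -0.074, -0.43, -1.4, 0, 0, 0.19],
)

```text
time_s: 20.23
eef_pos: [0.3553, -0.2176, 0.059]
eef_rot: [0.0, 0.999, -0.042, 0.0]
wrist_force: [0.4, -0.8, -0.1]
opening: 0.17
grasp_force: 59.1
```

```bash
cat > tip.py <<'E'
from h import *
O=np.array([.579,-.284]);x=np.array([np.cos(.278),-np.sin(.278)]);y=np.array([-x[1],x[0]])
def kin(L=.130,dz=.0037):
    o=ctrl.get_obs(); M=R.from_quat(o["eef_rot"],scalar_first=True).as_matrix()
    t=o["eef_pos"]-M[:,0]*0
    d=M[:,0] if M[0,0]>0 else -M[:,0]
    t=o["eef_pos"]+L*d+[0,0,dz]; r=t[:2]-O
    print("tcp",o["eef_pos"].round(4),"tip x,y,z ctrl",(r@x).round(4),(r@y).round(4),t[2].round(4),"F",o["wrist_force"].round(1),"Fx",(o["wrist_force"][:2]@x).round(1),"dir",np.arctan2(d[1],d[0]).round(3))
E
python3 - <<'E'
from tip import *
kin()
T=shot("top");S=shot("scene"); s=S["pixels"].mean(2).astype(int);g=T["pixels"].mean(2).astype(int)
print(g[268:292:2,356:380]); print(s[272:304:1,272:302])
E
```

```text
tcp [ 0.3553 -0.2176  0.059 ] tip x,y,z ctrl -0.1058 0.0275 0.0628 F [ 0.4 -0.8 -0.1] Fx 0.6 dir -0.084
[[134 133 134 135 134 132 124 120  80  74  72  69  54  44  24  37  40  45
   60  74  75  64  85  92]
 [135 135 135 133 135 133 134 135 119 134 134 123 122 123 119  81  76  60
   54  45  44  39  38  44]
 [134 137 135 134 133 134 121  92 130 122 133 134 136 136 135 134 131 134
  124 118 119  78  75  74]
 [ 83  80 131 137 124 121 103  79 127 107 131 135 136 134 134 135 134 135
  132 134 135 134 134 135]
 [ 80  80 133 135 121 121  85  90 125 105 131 137 135 133 133 135 134 132
  134 136 132 136 135 134]
 [ 80  77 129 135 126 121  70  94 117 101 133 134 134 136 135 134 132 135
  135 132 136 134 135 134]
 [ 78 122 135 134 120 120  81 106 108 116 135 135 136 136 135 136 134 133
  135 133 132 131 134 133]
 [ 81 129 134 133 122 119  74 116 101 127 133 135 133 136 134 135 138 136
  134 135 133 135 136 135]
 [ 80 131 135 133 118 104  82 119  97 129 135 133 136 133 132 135 134 134
  136 134 136 134 135 134]
 [ 79 134 134 127 120 101  83 121 103 130 135 134 133 133 133 134 136 135
  135 136 134
[... 3517 characters left out ...]
179 190 197 196 197 197
  189 143  95  77  52  47  34  30  37  54  75 103]
 [185 173 161 147 131 124 113 114 115 132 170 189 193 197 194 197 196 197
  196 180 124  85  76  53  41  34  33  40  65  97]
 [154 150 141 136 121 111 113 129 165 181 193 192 199 197 198 196 197 198
  197 191 149  99  76  62  51  36  32  30  48  85]
 [141 136 130 120 110 133 163 179 189 194 196 200 194 197 195 199 198 195
  197 194 180 138  95  71  54  40  36  31  41  59]
 [130 117 114 126 138 166 191 197 196 196 192 195 197 198 195 196 196 193
  196 201 197 180 128  86  68  56  33  26  32  47]
 [112 113 133 162 177 193 198 195 196 199 193 196 196 195 193 198 195 194
  196 198 197 189 139  91  72  60  39  37  32  35]]
```

```bash
python3 - <<'E'
from tip import *
T=shot("top");S=shot("scene")
for q in ((364.2,271.5),):
    p=onz(T,*q,.0625); print(p,(p[:2]-O)@x,(p[:2]-O)@y)
p,e=tri(T,(364.2,271.5),S,(290,292)); print(p,e,(p[:2]-O)@x,(p[:2]-O)@y)
# shank centreline at 40mm behind tip, top
p=onz(T,363,286,.0625); print((p[:2]-O)@x,(p[:2]-O)@y)
E
```

```text
[ 0.4856152  -0.22998007  0.0625    ] -0.10462425325067731 0.02631803097473017
[ 0.48424657 -0.22966034  0.05891165] 0.0034948511129644744 -0.1060280863495835 0.026249886464172572
-0.1412092298819352 0.019386202810152405
```

The tip measures y = 26.3 mm, matching the lever line at 26 mm. Next it goes in under the guard bar.

>>> move_arm(
  plan=[0.2, -0.057, 0, 0, 0, 0, 0.5, -0.143, 0, 0, 0, 0, 0.8, -0.228, 0, 0, 0, 0, 1.1, -0.314, 0, 0, 0, 0, 1.4, -0.4, 0, 0, 0, 0, 1.6, -0.456, 0, 0, 0, 0, 1.6, -0.456, 0, 0, 0, 0],
)

```text
time_s: 21.3
eef_pos: [0.4353, -0.2407, 0.0582]
eef_rot: [-0.0, 0.999, -0.042, -0.0]
wrist_force: [-0.6, -0.9, -1.3]
opening: 0.17
grasp_force: 59.1
```

```bash
python3 - <<'E'
from crop import *
from tip import *
kin()
T=shot("top");S=shot("scene")
im=np.hstack([crop(T["pixels"][:,:,::-1],345,215,6,66,75),crop(S["pixels"][:,:,::-1],290,255,6,66,75)])
cv2.imwrite("pics/z8.png",im)
E
```

```text
tcp [ 0.4353 -0.2407  0.0582] tip x,y,z ctrl -0.0225 0.0272 0.0619 F [-0.6 -0.9 -1.3] Fx -0.3 dir -0.085
```

View pics/z8.png

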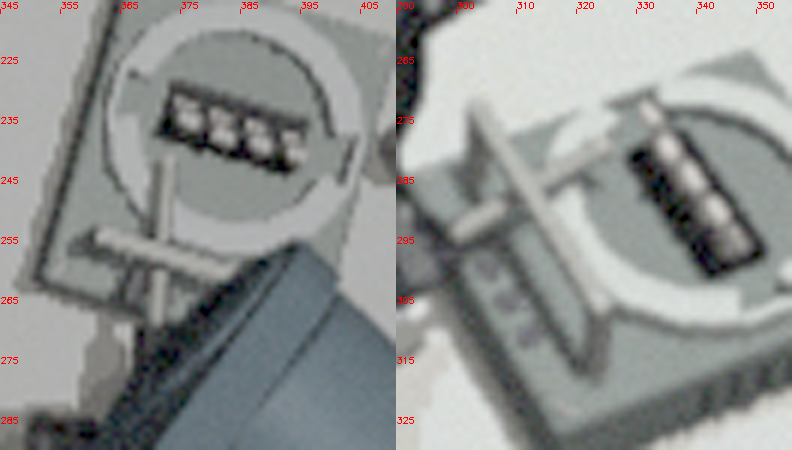

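The tip is at about (371.5,241) in the top view. It is under the guard bar and in line with the +y lever at (374,233). The three discs to the -y side stay visible in the scene view. Pushing now.

>>> move_arm(
  plan=[0.1, -0.027, 0, 0, 0, 0, 0.19, -0.055, 0, 0, 0, 0, 0.29, -0.082, 0, 0, 0, 0, 0.39, -0.11, 0, 0, 0, 0, 0.39, -0.11, 0, 0, 0, 0],
)

```text
time_s: 22.02
eef_pos: [0.4544, -0.2462, 0.0583]
eef_rot: [-0.0, 0.999, -0.043, -0.0]
wrist_force: [-1.5, 0.1, 0.8]
opening: 0.168
grasp_force: 59.2
```

```bash
python3 -c "
from tip import *
kin(); c=shot('top'); np.save('l0.npy',c['pixels']); p=onz(c,371.5,241,.0625)[:2]-O; print(p@x,p@y)"
```

```text
tcp [ 0.4544 -0.2462  0.0583] tip x,y,z ctrl -0.0026 0.0271 0.062 F [-1.5  0.1  0.8] Fx -1.5 dir -0.085
-0.022632362692207676 0.029262248326178613
```

>>> move_arm(
  plan=[0.04, -0.011, 0, 0, 0, 0, 0.08, -0.022, 0, 0, 0, 0, 0.1, -0.028, 0, 0, 0, 0, 0.1, -0.028, 0, 0, 0, 0],
)

```text
time_s: 22.58
eef_pos: [0.4591, -0.2475, 0.0583]
eef_rot: [-0.0, 0.999, -0.043, -0.0]
wrist_force: [-3.6, 0.2, 0.4]
opening: 0.167
grasp_force: 59.2
```

```bash
python3 -c "
from tip import *
kin()"
```

```text
tcp [ 0.4591 -0.2475  0.0583] tip x,y,z ctrl 0.0023 0.0271 0.062 F [-3.6  0.2  0.4] Fx -3.5 dir -0.085
```

>>> move_arm(
  plan=[0.03, -0.008, 0, 0, 0, 0, 0.06, -0.016, 0, 0, 0, 0, 0.06, -0.016, 0, 0, 0, 0],
)

```text
time_s: 22.95
eef_pos: [0.4596, -0.2473, 0.0573]
eef_rot: [-0.001, 0.999, -0.042, -0.003]
wrist_force: [-12.5, 1.1, 2.3]
opening: 0.17
grasp_force: 59.5
```

```bash
python3 -c "
from tip import *
kin()"
```

```text
tcp [ 0.4596 -0.2473  0.0573] tip x,y,z ctrl 0.0027 0.0274 0.0603 F [-12.5   1.1   2.3] Fx -12.3 dir -0.085
```

>>> move_arm(
  plan=[-0.15, 0.043, 0, 0, 0, 0, -0.35, 0.1, 0, 0, 0, 0, -0.55, 0.157, 0, 0, 0, 0, -0.55, 0.157, 0, 0, 0, 0],
)

```text
time_s: 23.45
eef_pos: [0.434, -0.2401, 0.0584]
eef_rot: [-0.0, 0.999, -0.043, 0.0]
wrist_force: [-0.2, 0.5, -0.5]
opening: 0.167
grasp_force: 59.1
```

```bash
python3 - <<'E'
from tip import *
kin()
T=shot("top");S=shot("scene")
z=cv2.imread("pics/z8.png")
g=T["pixels"].mean(2).astype(int); s=S["pixels"].mean(2).astype(int)
print("top"); print(g[226:246,368:400]); print("scene"); print(s[266:300,326:352])
E
```

```text
tcp [ 0.434  -0.2401  0.0584] tip x,y,z ctrl -0.0239 0.0273 0.0621 F [-0.2  0.5 -0.5] Fx -0.3 dir -0.086
top
[[139 141 132 108  99  95  98  98  98  97  97  97  94  95  94  95  96  98
   96  96  96  95  97  98  98  98  86  52  61 135 141 140]
 [ 94 111 110  97 101  99  99  98  93  99  88  95  96  96  94  96  95  95
   93  98  96  94  97  95  96  97  95  85  46 107 136 138]
 [ 90  87  95  97  99  69  59  65 116 129 126 122  99  94  97  96  95  99
   96  95  98  95  95  94  97  97  97  97  53  62 108 139]
 [ 96  95  98  96  72  24  16  24  86 110 123 115  86  96  95  95  96  95
   96  98  95  96  98  93  97  97  95  99  88  48  57 135]
 [ 99  99  98  98  55  11   6  50  74  85  88  77  51  64  67  81  94  95
   93  96  99 100  93  96  93  98  97  96  99  55  37 107]
 [ 99  99  99  98  51  15  23  73  79  82  62  34  29  38  28  49  59  64
   79  90  97  95  97  93  96 100  97  97  96  56  48  75]
 [100  98  98  97  39  18  71  75  79  90  46  32  30  26  32  27  33  33
   46  60  64  79  96  96 101  97  99  98  97  86  51  45]
 [ 96  96  98  96  34  28 109 120 115  67  37  29  92  83  4
[... 4682 characters left out ...]
17  35  59
   83  95 121  78  27  39  77 100]
 [109 111 113 116 113 113 110 115 110  79  40  13   2  24   1  15  24  52
   69  90 113  96  52  25  45  84]
 [111 110 109 112 112 111 110 112 114 102  78  49  28   0   1   0  33  40
   64  78  98 110  80  35  28  59]
 [122 115 108 114 113 107 116 113 111 111 100  87  49   9  12   5   7  21
   59  77  90  90  64  32   4  45]
 [154 127 112 112 116 109 109 115 106 112 116 105  60  25   6   4   3  19
   48  62  56  50  35  14  14  48]
 [181 161 131 114 109 106 109 112 113 112 115 109  84  39  11  13  17  18
   15  33  28  21  23  18  36  67]
 [191 185 168 145 122 113 108 109 112 113 115 116  95  70  33  11  11  13
    2   3  24  40  57  67  88 103]]
```

```bash
python3 - <<'E'
from tip import *
T=shot("top");S=shot("scene")
def f(u,v,z): p=onz(T,u,v,z)[:2]-O; return (p@x).round(4),(p@y).round(4)
# bright ends of the paddles (end faces) by weighted centroid in windows
g=T["pixels"].mean(2)
for n,(u0,v0,u1,v1) in {"l1":(375,227,381,230),"l2":(380,236,385,239),"l3":(386,237,391,240),"l4":(392,239,397,242)}.items():
    w=np.clip(g[v0:v1,u0:u1]-100,0,None); vv,uu=np.mgrid[v0:v1,u0:u1]; u=(w*uu).sum()/w.sum();v=(w*vv).sum()/w.sum(); print(n,u.round(1),v.round(1),f(u,v,.0716))
p,e=tri(T,(377.3,228.5),S,(334,279-1)); 
E
```

```text
l1 377.8 228.3 (np.float64(0.0129), np.float64(0.0239))
l2 381.9 237.0 (np.float64(-0.0059), np.float64(0.0078))
l3 388.2 238.4 (np.float64(-0.0047), np.float64(-0.0087))
l4 394.3 240.2 (np.float64(-0.0045), np.float64(-0.025))
```

Lever 1 now leans back, with its end at about (377.8,228.3). The other three are unchanged. I'll push once more, slightly higher, to make sure it is on its stop.

>>> move_arm(
  plan=[0.15, -0.043, 0.05, 0, 0, 0, 0.3, -0.086, 0.05, 0, 0, 0, 0.45, -0.128, 0.05, 0, 0, 0, 0.53, -0.151, 0.05, 0, 0, 0, 0.53, -0.151, 0.05, 0, 0, 0],
)

```text
time_s: 24.28
eef_pos: [0.4603, -0.2476, 0.0602]
eef_rot: [-0.001, 0.999, -0.042, -0.001]
wrist_force: [-5.0, 0.7, 0.3]
opening: 0.164
grasp_force: 59.3
```

```bash
python3 -c "
from tip import *
kin()"
```

```text
tcp [ 0.4603 -0.2476  0.0602] tip x,y,z ctrl 0.0034 0.0274 0.0636 F [-5.   0.7  0.3] Fx -5.0 dir -0.085
```

>>> move_arm(
  plan=[0.03, -0.008, 0, 0, 0, 0, 0.06, -0.016, 0, 0, 0, 0, 0.06, -0.016, 0, 0, 0, 0],
)

```text
time_s: 24.65
eef_pos: [0.4607, -0.2475, 0.0594]
eef_rot: [-0.002, 0.999, -0.042, -0.004]
wrist_force: [-13.2, 1.7, 3.3]
opening: 0.166
grasp_force: 59.6
```

```bash
python3 -c "
from tip import *
kin()"
```

```text
tcp [ 0.4607 -0.2475  0.0594] tip x,y,z ctrl 0.0038 0.0276 0.0621 F [-13.2   1.7   3.3] Fx -13.2 dir -0.085
```

The stop position moved with height exactly as a 0.45 rad backward lean predicts, so the lever is fully over. Retracting now.

>>> move_arm(
  plan=[-0.15, 0.043, 0.02, 0, 0, 0, -0.5, 0.143, 0.02, 0, 0, 0, -0.95, 0.271, 0.02, 0, 0, 0, -1.4, 0.4, 0.02, 0, 0, 0, -1.85, 0.528, 0.02, 0, 0, 0, -2.2, 0.628, 0.02, 0, 0, 0, -2.2, 0.628, 0.02, 0, 0, 0, -2.2, 0.628, 0.8, 0, 0, 0, -2.2, 0.628, 1.6, 0, 0, 0, -2.2, 0.628, 1.6, 0, 0, 0],
)

```text
time_s: 25.9
eef_pos: [0.357, -0.2199, 0.1444]
eef_rot: [0.003, 0.999, -0.043, 0.003]
wrist_force: [0.5, -0.5, -0.4]
opening: 0.166
grasp_force: 59.1
```

>>> move_arm(
  plan=[0.55, 1, 0, 0, 0, 0, 1.1, 2, 0, 0, 0, 0, 1.65, 3, 0, 0, 0, 0, 2.2, 4, 0, 0, 0, 0, 2.7, 5, 0, 0, 0, 0, 3, 5.68, 0, 0, 0, 0, 3, 5.68, -0.8, 0, 0, 0, 3, 5.68, -1.6, 0, 0, 0, 3, 5.68, -2.3, 0, 0, 0, 3, 5.68, -2.3, 0, 0, 0],
)

```text
time_s: 27.15
eef_pos: [0.5012, 0.0672, 0.0224]
eef_rot: [-0.0, 0.999, -0.043, -0.004]
wrist_force: [-0.1, 0.4, -0.0]
opening: 0.171
grasp_force: 59.1
```

```bash
python3 -c "
from tip import *
kin()"
```

```text
tcp [0.5012 0.0672 0.0224] tip x,y,z ctrl -0.0436 0.3413 0.0251 F [-0.1  0.4 -0. ] Fx -0.2 dir -0.085
```

>>> move_arm(
  plan=[0, 0, -0.1, 0, 0, 0, 0, 0, -0.18, 0, 0, 0, 0, 0, -0.22, 0, 0, 0, 0, 0, -0.22, 0, 0, 0],
)

```text
time_s: 27.65
eef_pos: [0.5045, 0.0666, 0.0153]
eef_rot: [0.0, 0.999, -0.043, 0.0]
wrist_force: [-0.6, -1.0, 0.3]
opening: 0.168
grasp_force: 59.1
```

>>> move_arm(
  plan=[0, 0, -0.02, 0, 0, 0, 0, 0, -0.04, 0, 0, 0, 0, 0, -0.04, 0, 0, 0],
)

```text
time_s: 28.02
eef_pos: [0.5041, 0.0666, 0.0128]
eef_rot: [0.0, 0.999, -0.043, -0.0]
wrist_force: [-0.4, -0.0, -0.2]
opening: 0.165
grasp_force: 59.1
```

>>> move_arm(
  plan=[0, 0, -0.03, 0, 0, 0, 0, 0, -0.06, 0, 0, 0, 0, 0, -0.06, 0, 0, 0],
)

```text
time_s: 28.4
eef_pos: [0.5042, 0.0666, 0.0098]
eef_rot: [0.0, 0.999, -0.043, -0.0]
wrist_force: [0.3, -0.2, -0.2]
opening: 0.17
grasp_force: 59.2
```

>>> move_arm(
  plan=[0, 0, -0.02, 0, 0, 0, 0, 0, -0.04, 0, 0, 0, 0, 0, -0.04, 0, 0, 0],
)

```text
time_s: 28.78
eef_pos: [0.5042, 0.0666, 0.0096]
eef_rot: [0.0, 0.999, -0.042, -0.0]
wrist_force: [-8.2, -0.1, 20.2]
opening: 0.167
grasp_force: 61.8
```

>>> move_arm(
  plan=[0, 0, 0.035, 0, 0, 0, 0, 0, 0.035, 0, 0, 0],
)

```text
time_s: 29.02
eef_pos: [0.5043, 0.0666, 0.0097]
eef_rot: [0.0, 0.999, -0.043, 0.0]
wrist_force: [0.5, -0.1, 0.8]
opening: 0.168
grasp_force: 59.2
```

>>> move_arm(
  plan=[0, 0, 0, 0, 0, 0, 0, 0, 0, 0, 0, 0, 0, 0, 0, 0, 0, 0, 0, 0, 0.4, 0, 0, 0, 0, 0, 1.2, 0, 0, 0, 0, 0, 2.4, 0, 0, 0, -1, 0.5, 3.4, 0, 0, 0, -2, 1, 4, 0, 0, 0, -2.5, 2, 4.4, 0, 0, 0, -2.5, 3, 4.4, 0, 0, 0],
  grip=45,
)

```text
time_s: 30.28
eef_pos: [0.3788, 0.2178, 0.2323]
eef_rot: [-0.001, 0.999, -0.043, 0.003]
wrist_force: [2.2, -0.2, 0.9]
opening: 0.529
grasp_force: 0.0
```

```bash
python3 - <<'E'
from tip import *
kin()
T=shot("top"); S=shot("scene"); g=T["pixels"].mean(2).astype(int)
# shank (bright) on the mat, cover, bystanders vs first picture
m=(g>85).astype(np.uint8); m[:206]=0;m[285:]=0;m[:,:240]=0;m[:,324:]=0
n,l,st,c=cv2.connectedComponentsWithStats(m)
for k in range(1,n):
    if st[k,4]>15: print(st[k],c[k].round(1),onz(T,*c[k],.014).round(3))
for nm,C in(("top",T),("scene",S)):
    a=cv2.imread(f"pics/{nm}0.png").astype(int)[:,:,::-1]; d=(np.abs(C["pixels"].astype(int)-a).max(2)>45).astype(np.uint8)
    n,l,st,c=cv2.connectedComponentsWithStats(cv2.morphologyEx(d,cv2.MORPH_OPEN,np.ones((2,2),np.uint8)))
    print(nm,[st[k].tolist() for k in range(1,n) if st[k,4]>12])
print(g[226:232,374:382])
E
```

```text
tcp [0.3788 0.2178 0.2323] tip x,y,z ctrl -0.2026 0.4523 0.2367 F [ 2.2 -0.2  0.9] Fx 2.1 dir -0.087
[299 206  25   2  35] [313.1 206.3] [ 0.663 -0.099  0.014]
[291 211  31  29 535] [305.3 225.1] [ 0.61  -0.078  0.014]
[254 215   5  26  50] [256.  227.6] [0.6   0.058 0.014]
[323 266   1  19  19] [323. 275.] [ 0.475 -0.128  0.014]
[240 282  36   3  56] [253.7 283.6] [0.447 0.059 0.014]
top [[157, 203, 12, 15, 74], [288, 211, 35, 30, 602], [255, 216, 5, 26, 63], [388, 222, 6, 4, 15], [143, 225, 12, 16, 62], [368, 228, 19, 25, 209], [390, 228, 7, 6, 33], [398, 231, 4, 9, 20], [386, 235, 12, 11, 72], [60, 292, 140, 128, 8125], [0, 361, 49, 49, 1200], [106, 362, 5, 3, 13]]
scene [[0, 0, 5, 5, 19], [19, 0, 10, 11, 90], [110, 19, 6, 6, 21], [108, 24, 5, 6, 16], [104, 32, 21, 8, 70], [0, 49, 44, 85, 1799], [91, 52, 31, 10, 153], [0, 62, 6, 4, 23], [86, 63, 46, 33, 898], [102, 99, 33, 26, 558], [123, 137, 16, 7, 60], [124, 143, 17, 17, 168], [185, 166, 14, 3, 28], [185, 174, 7, 2, 14], [104, 201, 48, 37, 1056], [243, 211, 23, 12, 73], [271, 223, 32, 36, 595], [0, 225, 42, 67, 1573], [325, 267, 34, 35, 670], [343, 266, 9, 3, 18], [321, 282, 6, 8, 25]]
[[ 97  94  94  95  95  92  95  93]
 [ 96  95  91  96  88  94  95  93]
 [ 58  63 111 126 121 116  97  94]
 [ 20  23  84 106 118 112  83  90]
 [  5  51  74  83  87  69  48  60]
 [ 25  70  78  79  56  34  29  31]]
```

```bash
python3 -c "
from bench import ctrl
print(ctrl.hand_in())"
```

```text
the job is handed in; nothing more can be done
None
```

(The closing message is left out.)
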